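# Lower the T-headed stop pin on the welding fixture

### The arm

A 6-joint arm with a two-finger parallel gripper is mounted at the origin on the work surface. World frame = base frame: x ahead of the robot, y to its left, z up, the work surface at z = 0. Lengths are in mm, angles in rad, forces in N, time in s.
With the tool pointing down it reaches from about 375 to 925 mm from the base axis. Payload 5.7 kg.
Tool frame: the origin (TCP) lies midway between the tips of the shut fingers; the grasp point (between the pads) lies 19 mm behind it (robot.pinch_z is the distance from the TCP to the grasp point, in mm); z points along the fingers, y is the line along which they close (so a half turn about z gives the same grasp; the last joint's range is limited). The gripper opens to 85 mm and grips with 20 to 120 N. Pads are 22 mm wide; open, the fingers measure 114 mm over their backs; the gripper's body (76 mm by 85 mm) begins 54 mm behind the grasp point. The pads swing forward as they close: fully open they stand 13 mm farther back than shut.
Start: joints at [1.029, 0.359, 1.51, -0, 1.272, -0.115], TCP at [248.365, 546.148, 231.267] pointing down, gripper open.
Joint ranges: [-2.97, 2.97], [-1.01, 2.36], [0.21, 2.38], [-0.96, 4.11], [0.2, 2.71], [-2.98, 2.98]. Speed limits (rad/s): [2.39, 2.39, 3.14, 3.14, 3.14, 3.14].

### API

Orientations are given as a rotation vector (axis times angle).
In Python, from rig import robot gives the robot as it stands.
- The arm moves only by the tool send_rows, never from a script. Its argument "plan" is one flat list of numbers, 7 for each row, row after row: the closure, from 0 (fully open) to 1 (shut), then the shift along the tool's x, y, z normalised to -1 to 1, where 1 is 0.05 m, then the turn, a rotation vector about the tool's x, y, z normalised to -1 to 1, where 1 is 6 degrees. A call has 1 to 12 rows; each row shifts and turns the commanded pose from where the row before left it, along the tool's axes as they then stand; what a row does not reach is not made up. A row lasts 1/8 s, in which the tool goes at most 62.5 mm and 10.7 degrees, less where a joint would pass 70% of its speed; a pose out of reach is approached as far as the arm can. A call with a number of a shift or a turn outside -1 to 1 is refused whole. A call with a gripper value outside its range is refused whole. The fingers move at their own pace and stop on an object; "grip_force" is the grip in N (left out, the last holds). Time passes only in rows, so rows that do not move let the fingers close. It gives the time, the measured TCP pose, the force, the opening and the grip force at its end, in the units of the state.
- robot.get_state(): the state, without advancing time (a new reading comes with each control period).
- robot.capture(name): name is "scene" or "top" or "wrist"; returns the picture (420x560x3 uint8, blue, green, red); there is no depth.
- robot.camera_info(name): a dict with "K" (3x3 intrinsics, pixels), "R" (3x3) and "t" (3): a world point X has camera coordinates R X + t. Camera axes: x right, y down, z forward; pixel columns grow to the right and rows downward; lengths in mm; the calibration is good to about 2 mm. A picture is of the moment at which its call begins: read the wrist's pose just before it. camera_info takes no time and is no camera call; for the wrist camera it gives the pose at the moment of the call.
- robot.hand_in(): hands the job in; it is judged then, once.
The state is a dict: "t": time; "joints": joint angles; "qd": joint speeds; "tau": joint torques, N m; "ee_pos": TCP position; "tcp_rot": TCP orientation; "ft_force": force on the tool from outside, world axes, zero at the start; "torque": the same for the moment, N m; "opening": finger opening in mm; "gripper_force": force on a finger pad.
Only numpy, scipy, OpenCV 4.12 (cv2) and the standard library are available. Lean on these libraries where they do the work, as an engineer would, in place of code of your own. Each camera call takes 0.05 s, during which the arm holds its last target. There are 200 camera calls.

### The job

The next workpiece has to slide in past one stop of the welding fixture: with the fingertips, gently press the stop pin that has the T-shaped bar head all the way down, then draw back clear. Do not pull it up, leave the round, square and domed pins untouched and standing, and do not disturb any loose thing on the bench.

Things in the scene. Friction and masses are not known exactly. Their poses are not given: they have to be found in the camera images.
- fixture: dark steel fixture plate 220 x 220, its upper face 40 above the table, on two steel rails; fixed. Origin: on the table under its centre; x and y along its edges. The four stop pins stand on it in a square, 96 apart between axes (each 48 in x and 48 in y from the plate's centre); which pin is in which corner varies
- t_stop: THE PIN TO PRESS: bright metal stop pin with a straight bar head 60 long (along the body's x) and 18 wide (a T shape), sliding in a fixed dark collar (36 across, 12 tall). Origin: on the plate's upper face, on the pin's axis, z up. The top of the head is 38 above it (78 above the table) when raised, 24 (64) when all the way down; head 10 thick
- t_pin (a joint): how far this pin is pushed down, in m: 0 raised, 0.014 all the way down on its hard stop, -0.010 pulled up. Starts between 0 and 0.003. It slides vertically with a steady friction of about 4 N, has no spring, and stays where it is left
- t_pin_top (a point): centre of the top of this pin's head; it moves down with the pin
- round_stop: to be left alone: bright metal stop pin with a round flat disc head 34 across, sliding in a fixed dark collar (36 across, 12 tall). Origin: on the plate's upper face, on the pin's axis, z up. The top of the head is 38 above it (78 above the table) when raised, 24 (64) when all the way down; head 10 thick
- round_pin (a joint): how far this pin is pushed down, in m: 0 raised, 0.014 all the way down on its hard stop, -0.010 pulled up. Starts between 0 and 0.003. It slides vertically with a steady friction of about 4 N, has no spring, and stays where it is left
- round_pin_top (a point): centre of the top of this pin's head; it moves down with the pin
- square_stop: to be left alone: bright metal stop pin with a square head 30 x 30, sliding in a fixed dark collar (36 across, 12 tall). Origin: on the plate's upper face, on the pin's axis, z up. The top of the head is 38 above it (78 above the table) when raised, 24 (64) when all the way down; head 10 thick
- square_pin (a joint): how far this pin is pushed down, in m: 0 raised, 0.014 all the way down on its hard stop, -0.010 pulled up. Starts between 0 and 0.003. It slides vertically with a steady friction of about 4 N, has no spring, and stays where it is left
- square_pin_top (a point): centre of the top of this pin's head; it moves down with the pin
- dome_stop: to be left alone: bright metal stop pin with a small domed head 20 across, sliding in a fixed dark collar (36 across, 12 tall). Origin: on the plate's upper face, on the pin's axis, z up. The top of the head is 38 above it (78 above the table) when raised, 24 (64) when all the way down; head 12 thick
- dome_pin (a joint): how far this pin is pushed down, in m: 0 raised, 0.014 all the way down on its hard stop, -0.010 pulled up. Starts between 0 and 0.003. It slides vertically with a steady friction of about 4 N, has no spring, and stays where it is left
- dome_pin_top (a point): centre of the top of this pin's head; it moves down with the pin
- hex_bolt: yellow-plated hexagon bolt standing on its head in the middle of the fixture plate, 27 across the head, 16 shank, 50 tall; loose bystander, origin under its centre
- washer: steel washer 30 across, 4 thick, lying on the fixture plate near its +y edge; loose bystander, origin under its centre
- magnet_square: red triangular welding magnet, 22 thick, corners 55 from its centre, lying on the table beside the fixture plate; loose bystander, origin under its centre
- coupon: welded T-shaped test piece of dark steel, base 60 x 120 x 6 with a 50 high upright plate (56 tall in all), on the table beyond the fixture plate; loose bystander, origin under its centre
- hammer: hammer with its handle along its x axis, about 300 long, lying on the right of the table; loose bystander
- grinder: angle grinder, about 300 long and 68 tall, lying on the left of the table; loose bystander
- drill: orange cordless drill standing on its battery, 205 tall, 110 x 75 at the foot, 235 long at the top, at the far left; loose bystander
- flange: steel pipe flange 90 across with a hub, 30 tall, at the far right of the table; loose bystander

How it is judged:
By the outcome, as a careful person would: the job done as asked, in the order asked, and still so for the second after the job is handed in, with the robot touching nothing.
It also fails if it takes over 29 s, if anything falls off the work surface, if the arm or the gripper's body presses on something with over 40 N, if the wrist force passes 120 N, or if a joint passes its speed limit or range.

## Working session

There is one attempt and no reset: what is moved stays moved. The work goes in short steps, Python scripts to look and compute and a tool call to move; the robot and the scene stay as the last step left them, time stands still between calls to the robot, and variables do not carry over. Pictures are saved under pics/ and viewed, at most 10 in all, crops included, and the job is handed in when it is done.

Besides the shell and the picture viewer there is one more tool, called as a command line: name --argument value ..., lists and objects as JSON in quotes. send_rows: Moves the arm, as the interface text tells. Its arguments: {"type":"object","properties":{"plan":{"type":"array","items":{"type":"number","minimum":-1,"maximum":1}},"grip_force":{"type":"number"}},"required":["plan"]}

```bash
mkdir -p pics; python3 - <<'E'
from rig import robot
import cv2
for n in("top","scene"): cv2.imwrite(f"pics/{n}0.png",robot.capture(n))
s=robot.get_state();print(s["t"],s["ee_pos"],s["tcp_rot"],s["ft_force"])
E
```

```text
0.1 [248.06265467 545.62379688 230.51132374] [-6.6522462e-01 -3.0697772e+00  2.5695459e-03] [ 0.30309854  0.43629066 -0.69988974]
```

View pics/top0.png

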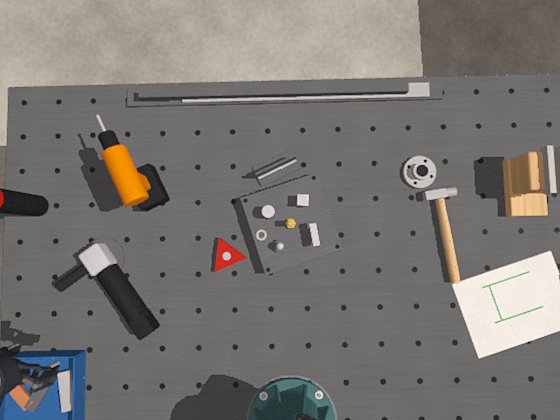

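View pics/scene0.png

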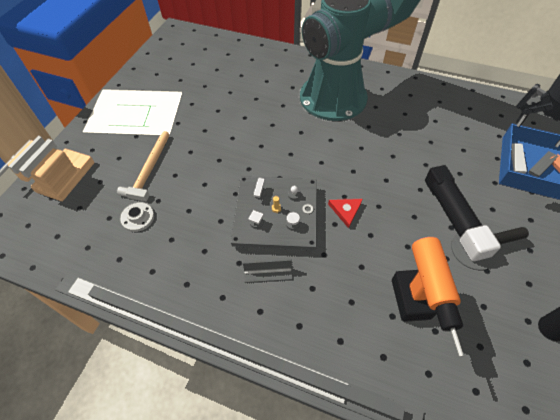

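The top view shows the T bar at about (313,234), the round pin at (268,211), the square at (303,200), the dome at (279,246), the bolt at (291,223) and the magnet at (227,256). The scene view shows the same layout, with the T bar at about (259,187).

```bash
cat > h.py <<'E'
import numpy as np,cv2
from rig import robot
def ray(name,uv,z,ci=None):
    c=ci or robot.camera_info(name);K,R,t=map(np.array,(c["K"],c["R"],c["t"]))
    d=R.T@np.linalg.inv(K)@np.array([*uv,1.]);o=-R.T@t
    return o+d*(z-o[2])/d[2]
E
python3 - <<'E'
from h import *
for n,(x0,x1,y0,y1) in {"top":(240,335,180,262),"scene":(245,318,175,232)}.items():
    im=cv2.imread(f"pics/{n}0.png")[y0:y1,x0:x1]
    for th in (130,170):
        m=(im.min(2)>th).astype(np.uint8)
        k,l,st,ce=cv2.connectedComponentsWithStats(m)
        for i in range(1,k):
            if st[i,4]<8: continue
            uv=ce[i]+[x0,y0]
            p=np.argwhere(l==i)[:,::-1]+[x0,y0]
            w=np.array([ray(n,q,77)[:2] for q in p]);ev,V=np.linalg.eigh(np.cov(w.T));a=np.degrees(np.arctan2(V[1,1],V[0,1]))
            print(n,th,st[i,4],uv.round(1),ray(n,uv,77).round(1),"L",np.sqrt(12*ev).round(),"ang",a.round())
    print(n,"cam",(-np.array(robot.camera_info(n)["R"]).T@robot.camera_info(n)["t"]).round())
E
```

```text
top 130 143 [302.5 199.5] [593.  -42.7  77. ] L [31. 32.] ang -146.0
top 130 142 [267.9 210.9] [565.   48.9  77. ] L [30. 31.] ang -140.0
top 130 178 [314.3 234.1] [501.7 -70.8  77. ] L [20. 62.] ang -170.0
top 130 79 [261.  234.5] [503.6  68.   77. ] L [29. 29.] ang -166.0
top 130 44 [279.9 245.7] [473.6  19.3  77. ] L [16. 18.] ang 173.0
top 170 136 [302.6 199.4] [593.2 -42.8  77. ] L [30. 31.] ang 50.0
top 170 125 [267.8 210.9] [564.9  49.   77. ] L [28. 29.] ang 60.0
top 170 158 [314.3 234.1] [501.6 -70.9  77. ] L [18. 59.] ang -171.0
top 170 44 [260.9 234.3] [504.2  68.3  77. ] L [28. 28.] ang 62.0
top 170 25 [280.2 245.7] [473.5  18.5  77. ] L [12. 14.] ang 150.0
top cam [ 486.    3. 1146.]
scene 130 134 [258.3 186.4] [505.2 -68.3  77. ] L [20. 62.] ang -171.0
scene 130 39 [293.1 188.1] [478.3  21.8  77. ] L [16. 22.] ang 175.0
scene 130 71 [307.  208.1] [526.9  77.3  77. ] L [29. 29.] ang -173.0
scene 130 134 [255.1 215.9] [596. -40.  77.] L [31. 33.] ang -180.0
scene 130 133 [292.6 217.4] [566.8  51.7  77. ] L [30. 33.] ang 159.0
scene 170 115 [258.5 186.4] [505.3 -67.9  77. ] L [18. 59.] ang -170.0
scene 170 23 [293. 188.] [478.1  21.4  77. ] L [12. 17.] ang 179.0
scene 170 45 [307.4 208.3] [527.2  78.4  77. ] L [27. 29.] ang -135.0
scene 170 115 [255.3 216. ] [595.9 -39.6  77. ] L [30. 31.] ang -165.0
scene 170 111 [292.5 217.3] [566.6  51.4  77. ] L [28. 29.] ang 169.0
scene cam [1080.  215.  923.]
```

```bash
python3 - <<'E'
from h import *
from scipy.spatial.transform import Rotation as Ro
s=robot.get_state();R=Ro.from_rotvec(s["tcp_rot"]).as_matrix();print(R.round(3))
d=R.T@(np.array([503,-69.5,175])-s["ee_pos"]);print(d, d/50/15)
E
```

```text
[[-0.91   0.414 -0.001]
 [ 0.414  0.91  -0.001]
 [ 0.    -0.002 -1.   ]]
[-486.71780739 -454.31268161   56.19257867] [-0.64895708 -0.60575024  0.07492344]
```

send_rows --plan '[1,-0.65,-0.605,0,0,0,0,1,-0.65,-0.605,0,0,0,0,1,-0.65,-0.605,0,0,0,0,1,-0.65,-0.605,0,0,0,0,1,-0.65,-0.605,0,0,0,0,1,-0.65,-0.605,0,0,0,0,1,-0.65,-0.605,0,0,0,0,1,-0.65,-0.605,0,0,0,0,1,-0.65,-0.605,0,0,0,0,1,-0.65,-0.605,0,0,0,0,1,-0.65,-0.605,0,0,0,0,1,-0.65,-0.605,0,0,0,0]' --grip_force 20

```text
t: 1.6
ee_pos: [453.3, 52.9, 231.1]
tcp_rot: [-0.665, -3.07, 0.0]
ft_force: [0.1, 0.6, -0.6]
opening: -0.1
gripper_force: 0.0
```

send_rows --plan '[1,-0.65,-0.605,0,0,0,0,1,-0.65,-0.605,0.4,0,0,0,1,-0.6,-0.6,0.7,0,0,0,1,0,0,0,0,0,0,1,0,0,0,0,0,0]'

```text
t: 2.22
ee_pos: [501.5, -67.1, 176.1]
tcp_rot: [-0.666, -3.069, -0.001]
ft_force: [-0.3, -0.5, -0.0]
opening: 0.2
gripper_force: 0.0
```

```bash
python3 - <<'E'
from h import *
s=robot.get_state();print(s["t"],s["ee_pos"],s["tcp_rot"],s["ft_force"],s["opening"])
ci=robot.camera_info("wrist")
im=robot.capture("wrist");cv2.imwrite("pics/w1.png",im)
m=(im.min(2)>150).astype(np.uint8)
k,l,st,ce=cv2.connectedComponentsWithStats(m)
for i in range(1,k):
    if st[i,4]>150:
        p=np.argwhere(l==i)[::5,::-1];w=np.array([ray("wrist",q,77,ci)[:2] for q in p]);ev,V=np.linalg.eigh(np.cov(w.T))
        print(st[i],ce[i].round(),ray("wrist",ce[i],77,ci).round(1),np.sqrt(12*abs(ev)).round())
c=ci;t=np.array(c["R"])@s["ee_pos"]+c["t"];u=np.array(c["K"])@t;print("tcp px",u[:2]/u[2])
E
```

```text
2.225 [501.54561844 -67.06495934 176.08698468] [-6.66117863e-01 -3.06855507e+00 -6.57973101e-04] [-0.27753286 -0.54416696 -0.02496019] 0.23228199185462622
[518   0  30  26 640] [532.  11.] [446.4 128.7  77. ] [13. 16.]
[363 112  25  29 501] [374. 126.] [470.7  16.6  77. ] [13. 18.]
[ 244  177   63   74 1799] [275. 213.] [499.5 -70.9  77. ] [17. 59.]
[ 431  204   50   42 1618] [456. 224.] [562.8  47.4  77. ] [28. 33.]
[408 275  74  63 658] [445. 305.] [626.5  20.7  77. ] [ 7. 73.]
[ 332  279   46   40 1168] [355. 298.] [590.1 -42.5  77. ] [28. 30.]
[  0 388  48  32 339] [ 23. 403.] [ 567.5 -349.4   77. ] [ 7. 58.]
tcp px [281.43797773 279.45494518]
```

View pics/w1.png

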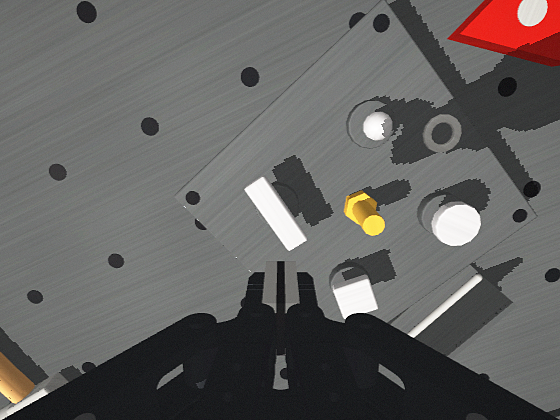

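The wrist view shows the T bar at (275,213), below and just ahead of the fingertips. All three views agree on about (502,-70). I'll centre on it and lower.

send_rows --plan '[1,-0.03,-0.05,0.6,0,0,0,1,0,0,0.6,0,0,0,1,0,0,0.5,0,0,0,1,0,0,0.1,0,0,0,1,0,0,0,0,0,0]'

```text
t: 2.9
ee_pos: [502.8, -69.8, 87.1]
tcp_rot: [0.664, 3.07, -0.0]
ft_force: [-0.5, -0.2, 0.3]
opening: 0.1
gripper_force: 0.0
```

send_rows --plan '[1,0,0,0.04,0,0,0,1,0,0,0.04,0,0,0,1,0,0,0.04,0,0,0,1,0,0,0.04,0,0,0,1,0,0,0,0,0,0]'

```text
t: 3.52
ee_pos: [502.3, -70.4, 78.1]
tcp_rot: [-0.665, -3.07, 0.0]
ft_force: [-0.4, -0.1, -0.3]
opening: -0.2
gripper_force: 0.0
```

send_rows --plan '[1,0,0,0.04,0,0,0,1,0,0,0.04,0,0,0,1,0,0,0.04,0,0,0,1,0,0,0,0,0,0]'

```text
t: 4.03
ee_pos: [502.6, -70.4, 72.2]
tcp_rot: [0.665, 3.07, -0.0]
ft_force: [0.7, -0.2, 0.8]
opening: -0.1
gripper_force: 0.2
```

send_rows --plan '[1,0,0,0.04,0,0,0,1,0,0,0.04,0,0,0]'

```text
t: 4.28
ee_pos: [502.6, -70.4, 68.3]
tcp_rot: [0.665, 3.07, -0.0]
ft_force: [-1.2, -0.4, 4.7]
opening: -0.1
gripper_force: 1.9
```

```bash
python3 - <<'E'
from h import *
cv2.imwrite("pics/w2.png",robot.capture("wrist"))
s=robot.get_state();print(s["ee_pos"],s["ft_force"])
E
```

```text
[502.57051865 -70.39533884  68.09526081] [-0.15597914 -0.2318953   2.13981318]
```

View pics/w2.png

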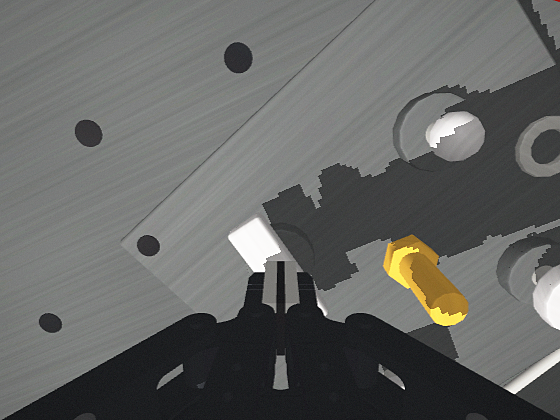

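The fingertips at (281,265) rest near the middle of the bar, which runs from about (245,230) to (325,310). The 4.7 N reading matches the pin's friction, so it is sliding. I'll carry on in small steps to the hard stop.

send_rows --plan '[1,0,0,0.03,0,0,0,1,0,0,0.03,0,0,0]'

```text
t: 4.58
ee_pos: [502.5, -70.4, 65.3]
tcp_rot: [0.665, 3.07, -0.0]
ft_force: [-0.2, 0.0, 4.1]
opening: -0.0
gripper_force: 1.8
```

send_rows --plan '[1,0,0,0.02,0,0,0]'

```text
t: 4.7
ee_pos: [502.5, -70.4, 64.2]
tcp_rot: [0.665, 3.07, -0.0]
ft_force: [-0.5, -0.8, 3.1]
opening: 0.1
gripper_force: 1.8
```

send_rows --plan '[1,0,0,0.02,0,0,0]'

```text
t: 4.82
ee_pos: [502.6, -70.4, 63.9]
tcp_rot: [0.665, 3.07, -0.0]
ft_force: [-4.7, 1.5, 20.0]
opening: 0.3
gripper_force: 9.9
```

The force jumped to 20 N at z = 63.9, which is the hard stop. I'll hold briefly, then draw back.

send_rows --plan '[1,0,0,0,0,0,0]'

```text
t: 4.95
ee_pos: [502.6, -70.4, 64.0]
tcp_rot: [0.665, 3.07, -0.0]
ft_force: [-2.4, 0.5, 10.7]
opening: 0.1
gripper_force: 5.7
```

send_rows --plan '[1,0,0,-0.1,0,0,0,1,0,0,-0.4,0,0,0,1,0,0,-0.8,0,0,0,1,0,0,-0.9,0,0,0,1,0.3,0.3,-0.9,0,0,0,1,0.6,0.6,0,0,0,0,1,0.6,0.6,0,0,0,0,1,0.6,0.6,0,0,0,0,1,0.6,0.6,0,0,0,0,1,0.6,0.6,0,0,0,0,1,0,0,0,0,0,0,1,0,0,0,0,0,0]'

```text
t: 6.45
ee_pos: [420.5, 148.0, 218.2]
tcp_rot: [-0.664, -3.071, 0.001]
ft_force: [0.2, -0.2, 0.1]
opening: 0.3
gripper_force: 0.0
```

```bash
python3 - <<'E'
from h import *
a=robot.capture("scene");cv2.imwrite("pics/s2.png",a)
b=cv2.imread("pics/scene0.png")
f=lambda i:cv2.resize(i[160:270,220:380],None,fx=4.5,fy=2.7*1.0,interpolation=cv2.INTER_CUBIC)
cv2.imwrite("pics/cmp.png",np.vstack([f(b),f(a)]))
for im in(b,a):
    c=im[175:232,245:318];k,l,st,ce=cv2.connectedComponentsWithStats((c.min(2)>130).astype(np.uint8))
    print([(st[i,4],(ce[i]+[245,175]).round(1)) for i in range(1,k) if st[i,4]>8])
E
```

```text
[(np.int32(134), array([258.3, 186.4])), (np.int32(39), array([293.1, 188.1])), (np.int32(71), array([307. , 208.1])), (np.int32(134), array([255.1, 215.9])), (np.int32(133), array([292.6, 217.4]))]
[(np.int32(137), array([258.6, 188.9])), (np.int32(42), array([293.1, 188.4])), (np.int32(71), array([307. , 208.1])), (np.int32(134), array([255.1, 215.9])), (np.int32(133), array([292.6, 217.4]))]
```

View pics/cmp.png

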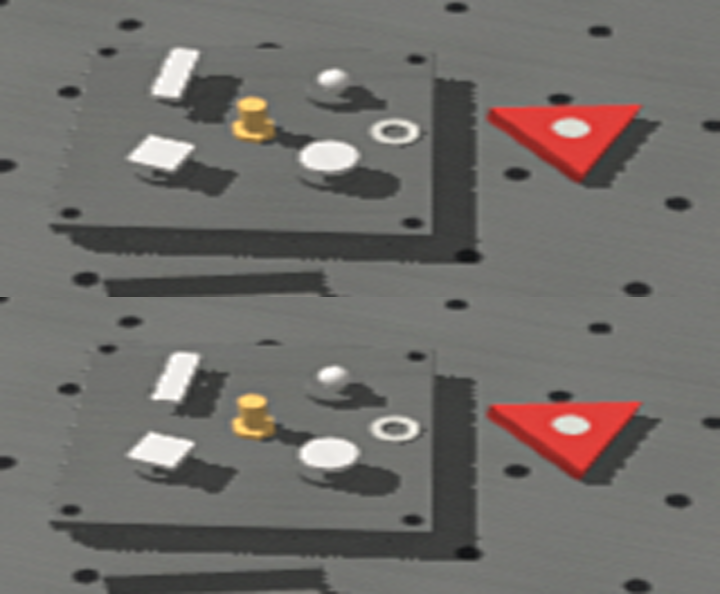

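The before/after comparison shows only the T bar lower: its blob moved from row 186.4 to 188.9 and its shadow is shorter. The other pins, bolt, washer and magnet are where they were.

```bash
python3 -c "
from rig import robot
print(robot.hand_in())"
```

```text
the job is handed in; nothing more can be done
None
```

The T-head pin is pressed down to its hard stop (20 N peak reading, fingertips at 63.9 mm); the arm is clear, the other pins and the bolt, washer and magnet look unmoved, and the job is handed in.

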